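# Latch the potting clamp half open to free the pot

## Robot

A 6-joint arm with a two-finger parallel gripper is mounted at the origin on the work surface. World frame = base frame: x ahead of the robot, y to its left, z up, the work surface at z = 0. Lengths are in m, angles in rad, forces in N, time in s.
With the tool pointing down it reaches from about 0.275 to 0.725 m from the base axis. Payload 5.6 kg.
Tool frame: the origin (TCP) lies midway between the tips of the shut fingers; the grasp point (between the pads) lies 19 mm behind it (arm.hold_point_z is the distance from the TCP to the grasp point, in m); z points along the fingers, y is the line along which they close (so a half turn about z gives the same grasp; the last joint's range is limited). The gripper opens to 85 mm and grips with 20 to 120 N. Pads are 22 mm wide; open, the fingers measure 114 mm over their backs; the gripper's body (76 mm by 85 mm) begins 54 mm behind the grasp point. The pads swing forward as they close: fully open they stand 13 mm farther back than shut.
Start: joints at [-0.89, 0.255, 0.108, 0, -1.424, -0.285], TCP at [0.212, -0.507, 0.231] pointing down, gripper open.
Joint ranges: [-2.95, 2.95], [-1.21, 1.97], [-1.09, 1.5], [-2.87, 1.71], [-2.94, -0.07], [-3.05, 3.05]. Speed limits (rad/s): [2.57, 2.57, 3.14, 3.14, 3.14, 3.14].

## Interface

Orientations are given as a unit quaternion [x, y, z, w].
In Python, from rig import arm gives the robot as it stands.
- The arm moves only by the shell command python3 -m handwheel 'ROWS' [OPENING]. ROWS is JSON, a list of rows, each a list of 6 numbers: the shift along the tool's x, y, z scaled (see below), then the turn, a rotation vector about the tool's x, y, z scaled (see below). A call has 1 to 10 rows; each row shifts and turns the commanded pose from where the row before left it, along the tool's axes as they then stand; what a row does not reach is not made up. The controller multiplies each number of a shift by 0.5 m and each number of a turn by 0.5 rad. A row lasts 1/10 s, in which the tool goes at most 50 mm and 8.59 degrees, less where a joint would pass 70% of its speed; a pose out of reach is approached as far as the arm can. A call with a number of a shift or a turn outside -1 to 1 is refused whole. A call with a gripper value outside its range is refused whole. OPENING is the opening, from 0 (shut) to 1 (fully open), set as the call begins (- or left out, the last holds). The fingers move at their own pace and stop on an object; the grip force is fixed at half the most. Time passes only in rows, so rows that do not move let the fingers close. It gives the time, the measured TCP pose, the force, the opening and the grip force at its end, in the units of the state.
- arm.observe(): the state, without advancing time (a new reading comes with each control period).
- arm.camera(name): name is "side" or "top" or "wrist"; returns a dict with "img" (400x640x3 uint8, blue, green, red), "mtx" (3x3 intrinsics, pixels), "distortion" ([k1, k2, p1, p2, k3] as OpenCV has them; the pictures are not rectified), "world_from_camera" (4x4, takes a point from camera to world coordinates); the wrist camera has in their place "hand_eye" (4x4, takes a point from camera to tool coordinates, whose origin is the TCP and whose axes are the flange's). Camera axes: x right, y down, z forward; pixel columns grow to the right and rows downward; lengths in m; the calibration is good to about 2 mm. A picture is of the moment at which its call begins: read the wrist's pose just before it. There is no depth.
- arm.close_job(): hands the job in; it is judged then, once.
Trained networks look in a picture, given as the dict that the camera call returned (one of the last four; its "shot" number tells which), for a name from the list of things; names that differ only in an ending like _2 or _b are one class to them, and where a whole thing is asked for, a point or a joint stands for the part that bears it (a point fixed in the world has none). Each returns a list of dicts, best first, with "score" (0 to 1); they miss things now and then, are a little off and sometimes report something else, mostly with a low value. They report only what shows in the picture. A call takes as long as a camera call. They do not tell look-alikes from the thing itself.
- arm.spot_in(picture, query): "rect" ([left, top, width, height] in pixels, round what is visible of it).
- arm.regions_of(picture, query): "region" (400x640 bool, what is visible of it) and "rect" ([left, top, width, height] in pixels, round what is visible of it).
- arm.mark_of(picture, query): "location" ([row, column] in pixels: a listed point, or the origin of a listed thing).
The state is a dict: "t": time; "qpos": joint angles; "joint_vel": joint speeds; "joint_torque": joint torques, N m; "ee_pos": TCP position; "orientation": TCP orientation; "ft_force": force on the tool from outside, world axes, zero at the start; "ft_torque": the same for the moment, N m; "gripper_width": finger opening in m; "gripper_force": force on a finger pad.
Only numpy, scipy, OpenCV 4.12 (cv2) and the standard library are available. Lean on these libraries where they do the work, as an engineer would, in place of code of your own. Each camera call takes 0.05 s, during which the arm holds its last target. There are 200 camera calls.

## Task

Free the empty pot held in the potting clamp: with the fingertips, push the clamp's upright push plate away from the pot, well past the point where the stop pin drops, then ease it back slowly under the fingertips, never letting it snap back, until the jaw rests half open against the dropped pin, and take the hand away. Push only on the plate's bare steel face; do not touch its rubber backing, do not grip or lift anything or pull up the pin, and leave the pot and the things around the clamp where they stand.

Things in the scene. Friction and masses are not known exactly. Their poses are not given: they have to be found in the camera images.
- clamp: Fixed aluminium base plate of the potting clamp, 350 x 124 x 12 mm, on the bench. Origin: centre of its underside. Its +x (along the 350 mm) is the way the jaw opens. Along x: fixed jaw at -156 mm, pot at -105, moving jaw at -53 (closed), bridge with the stop pin at 8 to 36, then a clear gap of 64 mm (clamp closed), then the push plate at 100.
- bridge (a point): Top middle of the fixed dark steel bridge over the bar, 52 mm above the bench; axes as the clamp's. The bridge is 28 mm along the clamp, 72 mm across. On its middle stands the stop pin with a black knob, 22 mm across, its top 82 mm above the bench (72 mm once the pin has dropped).
- jaw (a joint): Opening of the moving jaw, bar and push plate (one piece, 0.57 kg), m, along the clamp's +x: about 0 at the start, 0.050 at the end stop. Sprung shut with 5 N (closed) to 9 N (open). Let go before 0.030 it springs shut; past 0.030 the pin drops, and let back it latches at 0.030. Push to 0.040 to 0.048. Return under the fingertips, slower than 0.2 m/s; let go freely it is faster.
- plate_face (a point): Point on the push plate's bare steel face that looks to the pin and pot (clamp's -x), mid-width, 60 mm above the bench; axes as the clamp's; moves with the jaw. The upright plate is 110 mm wide across the clamp, from 14 to 75 mm above the bench, 8 mm thick. In the gap before it lie only the bar (24 mm wide) and guide rails, tops 24 mm above the bench.
- guard: Rubber backing on the far side of the push plate, 6 mm thick, 110 mm wide, as high as the plate; not to be touched. Origin: its centre, 11 mm beyond the plate's steel face (clamp's +x); moves with the jaw.
- stop_pin (a joint): Drop of the sprung stop pin, m: 0 raised (standing on the raised step of the bar, start), 0.010 fully dropped behind the step; negative if pulled up.
- pot: Empty dark rectangular tray pot standing in the clamp, 90 x 70 x 30 mm, 0.22 kg, loose. Origin: centre of its underside, 12 mm above the bench.
- spare_pot: Another dark tray pot, 100 x 65 x 26 mm, loose on the bench beside the clamp. Origin: centre of its underside.
- spool: Spool of copper wire with black end discs standing on the bench, 60 mm across, 40 mm high, loose. Origin: centre of its underside.
- brush: Hand brush lying on the bench beside the clamp, along its own x, loose. Origin: its middle at bench level.
Things that resemble listed ones, but are neither listed nor needed, are in the scene too. What is shaped like the pot but green, pink or red is not meant.

How it is judged:
By the outcome, as a careful person would: the job done as asked, in the order asked, and still so for the second after the job is handed in, with the robot touching nothing.
It also fails if it takes over 40 s, if anything falls off the work surface, if the arm or the gripper's body presses on something with over 40 N, if the wrist force passes 120 N, or if a joint passes its speed limit or range.

## Working session

There is one attempt and no reset: what is moved stays moved. The work goes in short steps, Python scripts to look and compute and a shell command to move; the robot and the scene stay as the last step left them, time stands still between calls to the robot, and variables do not carry over. Pictures are saved under pics/ and viewed, at most 10 in all, crops included, and the job is handed in when it is done.

```bash
mkdir -p pics
cat > h.py <<'E'
import numpy as np, cv2
from rig import arm
def ray(c,px,T=None):
    # px (col,row)
    u=cv2.undistortPoints(np.array([[px]],float),c['mtx'],np.array(c['distortion'],float))[0,0]
    T=np.array(c['world_from_camera']) if T is None else T
    return T[:3,3],T[:3,:3]@np.array([u[0],u[1],1])
def atz(c,px,z,T=None):
    o,d=ray(c,px,T); return o+d*(z-o[2])/d[2]
def proj(c,P,T=None):
    T=np.array(c['world_from_camera']) if T is None else T
    W=np.linalg.inv(T); r,_=cv2.Rodrigues(W[:3,:3])
    return cv2.projectPoints(np.array(P,float).reshape(-1,3),r,W[:3,3],c['mtx'],np.array(c['distortion'],float))[0][:,0]
E
python3 - <<'E'
from h import *
for n in('top','side'):
    c=arm.camera(n); cv2.imwrite(f'pics/{n}0.png',c['img'])
    for q in('clamp','bridge','plate_face','guard','pot','spare_pot','spool','brush'):
        m=arm.mark_of(c,q)
        zz=dict(bridge=.052,plate_face=.06,guard=.0445,pot=.012).get(q,0)
        print(n,q,[(round(k['score'],2),np.round(k['location']).tolist(),np.round(atz(c,k['location'][::-1],zz)[:2],3).tolist()) for k in m[:3]])
s=arm.observe();print(s['t'],s['orientation'],s['ee_pos'])
E
```

```text
top clamp [(0.97, [229.0, 294.0], [0.54, -0.02])]
top bridge [(0.64, [234.0, 286.0], [0.527, -0.003])]
top plate_face [(0.87, [248.0, 246.0], [0.502, 0.076])]
top guard [(0.58, [253.0, 248.0], [0.491, 0.075])]
top pot [(0.79, [121.0, 237.0], [0.773, 0.098]), (0.78, [87.0, 307.0], [0.847, -0.053]), (0.71, [209.0, 428.0], [0.573, -0.303])]
top spare_pot [(0.93, [151.0, 307.0], [0.707, -0.05])]
top spool [(0.6, [180.0, 242.0], [0.647, 0.089])]
top brush [(0.59, [272.0, 346.0], [0.447, -0.127])]
side clamp [(0.93, [252.0, 325.0], [0.543, -0.025])]
side bridge [(0.94, [246.0, 324.0], [0.531, -0.004])]
side plate_face [(0.89, [288.0, 310.0], [0.5, 0.067]), (0.15, [301.0, 312.0], [0.485, 0.079])]
side guard [(0.76, [301.0, 311.0], [0.491, 0.075])]
side pot [(0.9, [128.0, 338.0], [0.706, -0.27]), (0.9, [151.0, 401.0], [0.569, -0.296]), (0.87, [199.0, 336.0], [0.593, -0.117])]
side spare_pot [(0.96, [194.0, 263.0], [0.708, -0.05]), (0.66, [253.0, 324.0], [0.543, -0.022])]
side spool [(0.57, [266.0, 226.0], [0.648, 0.098])]
side brush [(0.63, [243.0, 407.0], [0.448, -0.126])]
0.9 [-1.96621435e-01  9.80479480e-01 -1.24562204e-05  1.62353325e-06] [ 0.21207824 -0.50747134  0.2312887 ]
```

View pics/top0.png

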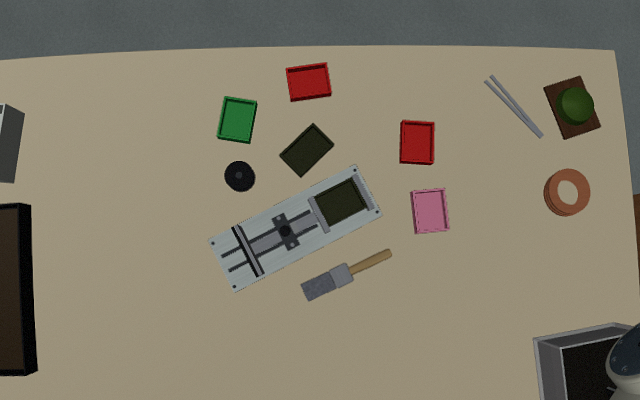

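View pics/side0.png

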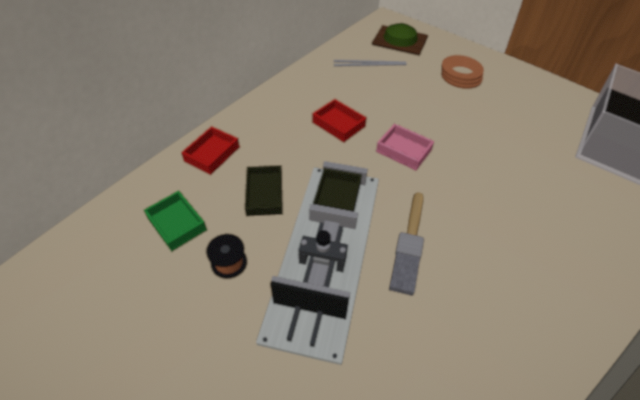

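The top view shows one clamp (centre at 294,229), with its pot at (343,202) held between the jaws. The other dark tray at (307,151) is loose beside it, and the plate is at (246,248). Clamp +x points down-left. The side view agrees.

Next I'll refine the clamp axis from its outline.

Run:
```python
from h import *
from scipy.optimize import least_squares
C={}
for n in('top','side'):
    c=arm.camera(n); r=arm.regions_of(c,'clamp')[0]['region'].astype(np.uint8)
    # include all parts on the base
    for q in('plate_face','bridge','pot','guard','jaw'):
        for k in arm.regions_of(c,q)[:3]:
            m=k['region'].astype(np.uint8)
            if cv2.dilate(r,np.ones((7,7)))[m>0].mean()>.2: r|=m
    h=cv2.convexHull(cv2.findContours(r,0,2)[0][0] if 0 else np.argwhere(r)[:,::-1].astype(np.int32))
    C[n]=(c,{q:[k['location'][::-1] for k in arm.mark_of(c,q)[:1]] for q in('clamp','bridge','plate_face','guard')})
    if n=='top':
        P=np.array([atz(c,p,.012)[:2] for p in h[:,0].astype(float)]).astype(np.float32)
        print('minrect',cv2.minAreaRect(P*1000))
loc=dict(clamp=(0,0,0),bridge=(.022,0,.052),plate_face=(.1,0,.06),guard=(.111,0,.0445))
def W(v,p):
    ca,sa=np.cos(v[2]),np.sin(v[2]); return [v[0]+ca*p[0]-sa*p[1],v[1]+sa*p[0]+ca*p[1],p[2]]
def f(v):
    return np.concatenate([proj(c,W(v,loc[q]))[0]-k[0] for c,d in C.values() for q,k in d.items() if k])
s=least_squares(f,[.541,-.022,1.97],loss='soft_l1');print(s.x,np.degrees(s.x[2]),np.round(f(s.x),1))
np.save('v.npy',s.x)
c=C['top'][0];im=cv2.resize(c['img'][140:320,190:400],None,fx=3,fy=3)
for p in [(a*.175,b*.062,.012) for a in(-1,1) for b in(-1,1)]+[(.1,-.055,.075),(.1,.055,.075),(.022,0,.082),(.068,0,.045)]:
    u=(proj(c,W(s.x,p))[0]-[190,140])*3+1; cv2.circle(im,tuple(int(i) for i in u),4,(0,0,255),1)
cv2.imwrite('pics/crop.png',im)
```

```text
minrect ((542.1431274414062, -22.194503784179688), (125.52142333984375, 351.2017822265625), 25.914655685424805)
[ 0.54186238 -0.02426257  2.0196898 ] 115.71970154889217 [-0.2 -4.4  1.1  0.4  1.4 -2.5 -1.4  2.6  2.   1.2 -1.  -0.9  0.3  0.2
 -0.4  0.4]
```

View pics/crop.png

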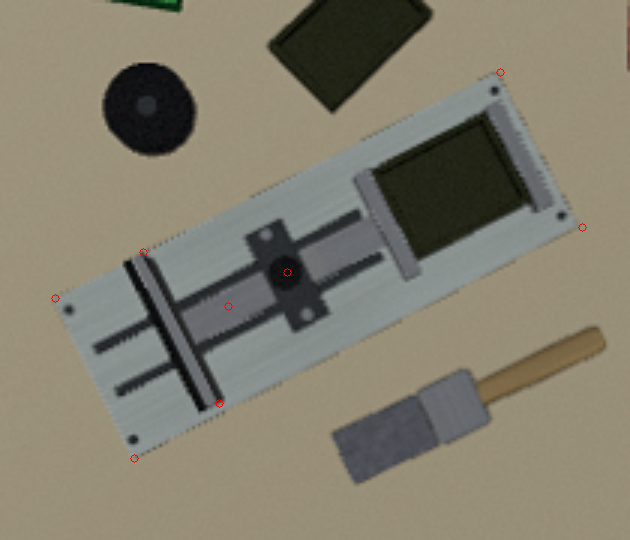

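```bash
R='' ; python3 -m handwheel '[[-0.065,0.0517,0,0,0,0],[-0.065,0.0517,0,0,0,0],[-0.065,0.0517,0,0,0,0],[-0.065,0.0517,0,0,0,0],[-0.065,0.0517,0,0,0,0],[-0.065,0.0517,0,0,0,0],[-0.065,0.0517,0,0,0,0],[-0.065,0.0517,0,0,0,0],[-0.065,0.0517,0,0,0,0],[-0.065,0.0517,0,0,0,0]]' 0
python3 -m handwheel '[[-0.065,0.0517,0,0,0,0],[-0.065,0.0517,0,0,0,0],[-0.065,0.0517,0,0,0,0],[-0.065,0.0517,0,0,0,0],[-0.065,0.0517,0,0,0,0],[0,0,0,0,0,-0.25],[0,0,0,0,0,-0.25],[0,0,0,0,0,-0.25],[0,0,0,0,0,-0.25],[0,0,0,0,0,-0.25]]'
python3 -m handwheel '[[0,0,0,0,0,-0.25],[0,0,0,0,0,-0.25],[0,0,0,0,0,-0.25],[0,0,0,0,0,-0.25],[0,0,0,0,0,-0.25],[0,0,0,0,0,-0.25],[0,0,0,0,0,-0.25],[0,0,0,0,0,-0.25],[0,0,0,0,0,0],[0,0,0,0,0,0]]'
cat > w.py <<'E'
from h import *
def where():
    s=arm.observe(); from scipy.spatial.transform import Rotation as Ro
    R=Ro.from_quat(s['orientation']).as_matrix(); a=np.radians(115.9)
    d=np.array([.542,-.0225])-s['ee_pos'][:2]; X=np.array([np.cos(a),np.sin(a)]);Y=np.array([-X[1],X[0]])
    print('t',s['t'],'clamp xy',-d@X,-d@Y,'z',s['ee_pos'][2],'yaw x',np.degrees(np.arctan2(R[1,0],R[0,0])),'zax',R[:,2],'F',s['ft_force'],'w',s['gripper_width'],'Fx',s['ft_force'][:2]@X)
if __name__=='__main__': where()
E
python3 w.py
```

```text
t: 3.0
ee_pos: [0.4128, -0.142, 0.2316]
orientation: [-0.197, 0.98, -0.0, 0.0]
ft_force: [0.4, -0.3, -1.6]
gripper_width: -0.0001
gripper_force: 0.0
t: 4.0
ee_pos: [0.5124, 0.0383, 0.2313]
orientation: [-0.491, 0.871, -0.0, -0.0]
ft_force: [0.4, 0.8, -0.4]
gripper_width: -0.0002
gripper_force: 0.0
t: 5.0
ee_pos: [0.5124, 0.0383, 0.2313]
orientation: [0.846, -0.533, 0.0, -0.0]
ft_force: [-0.4, 0.1, -0.6]
gripper_width: 0.0001
gripper_force: 0.0
t 5.0 clamp xy 0.0675942348626148 9.639706788711414e-05 z 0.23131215071709196 yaw x -64.40693562242674 zax [ 8.28428935e-05  4.32571165e-05 -9.99999996e-01] F [-0.376199    0.11648197 -0.58451014] w 8.023006539446616e-05 Fx 0.2691066573261732
```

```bash
python3 -m handwheel '[[0,0,0.06,0,0,0],[0,0,0.06,0,0,0],[0,0,0.06,0,0,0],[0,0,0.06,0,0,0],[0,0,0.02,0,0,0],[0,0,0,0,0,0]]'
python3 - <<'E'
from h import *
from scipy.spatial.transform import Rotation as Ro
s=arm.observe();c=arm.camera('wrist')
T=np.eye(4);T[:3,:3]=Ro.from_quat(s['orientation']).as_matrix();T[:3,3]=s['ee_pos'];T=T@np.array(c['hand_eye'])
a=np.radians(115.9);X=np.array([np.cos(a),np.sin(a)]);Y=np.array([-X[1],X[0]])
im=c['img'].copy()
for q,z in(('plate_face',.06),('bridge',.052),('clamp',0)):
    for k in arm.mark_of(c,q)[:1]:
        p=atz(c,k['location'][::-1],z,T)[:2]-[.542,-.0225];print(q,k['score'],k['location'],p@X,p@Y)
def W(x,y,z): 
    p=np.array([.542,-.0225])+x*X+y*Y; return [p[0],p[1],z]
for p in[(.1,-.055,.075),(.1,.055,.075),(.036,.036,.052),(.036,-.036,.052),(.068,0,.045)]:
    u=proj(c,W(*p),T)[0]; print(p,u); cv2.circle(im,tuple(int(i) for i in np.clip(u,-50,700)),5,(0,0,255),1)
cv2.imwrite('pics/wrist.png',im)
c=arm.camera('side');cv2.imwrite('pics/side1.png',cv2.resize(c['img'][120:370,200:460],None,fx=2.3,fy=2.3))
E
```

```text
t: 5.6
ee_pos: [0.5116, 0.0379, 0.1003]
orientation: [0.847, -0.532, -0.001, 0.001]
ft_force: [1.0, 0.0, 0.9]
gripper_width: -0.0002
gripper_force: 0.0
bridge 0.78 [146.7, 312.3] 0.02119048070421203 -0.002246049095214719
clamp 0.7 [106.3, 312.3] -0.001552363126194979 -0.0026137136043164946
(0.1, -0.055, 0.075) [223.23826417 286.03031567]
(0.1, 0.055, 0.075) [409.79474205 285.34476895]
(0.036, 0.036, 0.052) [375.65547263 171.06444782]
(0.036, -0.036, 0.052) [256.64559233 171.44600851]
(0.068, 0, 0.045) [316.29028771 217.22229339]
```

View pics/wrist.png

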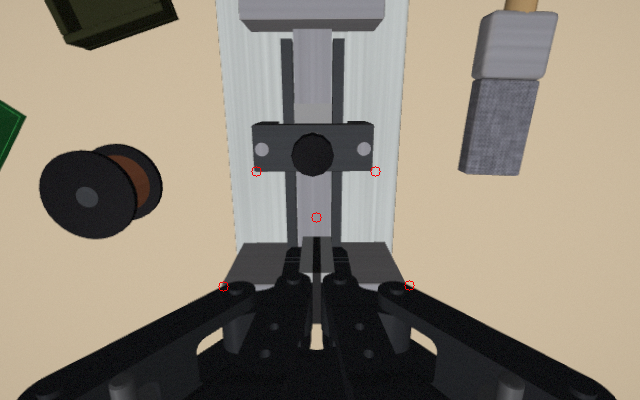

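View pics/side1.png

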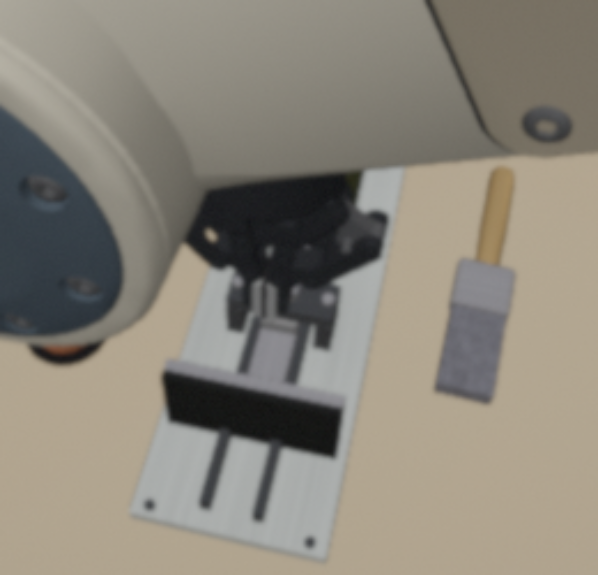

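The wrist view shows the fingertips over the gap. The predicted plate top edge (row 286) and bridge corners (row 171) match, so I'll go down to z of about 0.048.

```bash
python3 -m handwheel '[[0,0,0.03,0,0,0],[0,0,0.03,0,0,0],[0,0,0.03,0,0,0],[0,0,0.014,0,0,0],[0,0,0,0,0,0]]'; python3 w.py
python3 -m handwheel '[[-0.01,0,0,0,0,0],[-0.01,0,0,0,0,0],[-0.01,0,0,0,0,0],[0,0,0,0,0,0]]'; python3 w.py
```

```text
t: 6.35
ee_pos: [0.5122, 0.0382, 0.0491]
orientation: [0.847, -0.532, -0.0, 0.0]
ft_force: [0.1, 0.8, 0.2]
gripper_width: 0.0002
gripper_force: 0.0
t 6.35 clamp xy 0.06761172163994904 0.00031808999662682677 z 0.049100565012241 yaw x -64.22828315029687 zax [-7.54106448e-04 -2.69541723e-04 -9.99999679e-01] F [0.09887975 0.80711358 0.17096882] w 0.00019314241840313044 Fx 0.6828544484670167
t: 6.75
ee_pos: [0.5058, 0.0525, 0.0498]
orientation: [0.847, -0.531, 0.0, -0.0]
ft_force: [-0.0, 0.5, 0.1]
gripper_width: 0.0
gripper_force: 0.0
t 6.75 clamp xy 0.08328649240646278 -0.00023968309258438208 z 0.049777890266715155 yaw x -64.16497279858744 zax [ 8.04309839e-04  3.83752297e-04 -9.99999603e-01] F [-0.03734361  0.52856812  0.12763096] w 1.168353128833979e-05 Fx 0.4917893229387697
```

```bash
for i in 1; do python3 -m handwheel '[[-0.004,0,0,0,0,0],[-0.004,0,0,0,0,0],[0,0,0,0,0,0]]'; done; python3 w.py
python3 -m handwheel '[[-0.004,0,0,0,0,0],[0,0,0,0,0,0]]'; python3 w.py
python3 -m handwheel '[[-0.004,0,0,0,0,0],[0,0,0,0,0,0]]'; python3 w.py
```

```text
t: 7.05
ee_pos: [0.504, 0.0555, 0.0493]
orientation: [0.847, -0.531, -0.0, 0.0]
ft_force: [0.8, 0.2, -0.2]
gripper_width: -0.0003
gripper_force: 0.0
t 7.05 clamp xy 0.08674104803790414 7.293843167926334e-05 z 0.04928681614207592 yaw x -64.20915154595428 zax [-3.79869574e-05 -1.85211212e-05 -9.99999999e-01] F [ 0.84111903  0.19451966 -0.17295004] w -0.0002503040175422395 Fx -0.19242062041071753
t: 7.25
ee_pos: [0.5033, 0.0571, 0.0493]
orientation: [0.847, -0.531, 0.0, 0.0]
ft_force: [0.4, -0.8, -0.4]
gripper_width: 0.0002
gripper_force: 0.5
t 7.25 clamp xy 0.08848675324099495 7.229507180179368e-05 z 0.04926945294297812 yaw x -64.21156561943019 zax [ 4.30054701e-05 -3.30455386e-04 -9.99999944e-01] F [ 0.44743066 -0.78785139 -0.3953962 ] w 0.00024103760551921213 Fx -0.9041563537440469
t: 7.45
ee_pos: [0.5028, 0.0581, 0.0493]
orientation: [0.847, -0.531, 0.001, 0.001]
ft_force: [3.8, -4.3, -1.8]
gripper_width: -0.0002
gripper_force: 2.7
t 7.45 clamp xy 0.08961324949342217 5.633909895683131e-05 z 0.04932172408598316 yaw x -64.19408013725467 zax [ 5.67182717e-04 -1.68580836e-03 -9.99998418e-01] F [ 3.78511802 -4.27007144 -1.82601433] w -0.00018439566599139196 Fx -5.494522298551074
```

Contact is at TCP clamp-x of about 0.089. Now the push.

```bash
python3 -m handwheel '[[-0.008,0,0,0,0,0],[-0.008,0,0,0,0,0],[-0.008,0,0,0,0,0],[-0.008,0,0,0,0,0],[-0.008,0,0,0,0,0],[-0.008,0,0,0,0,0],[-0.008,0,0,0,0,0],[-0.008,0,0,0,0,0],[-0.008,0,0,0,0,0],[-0.008,0,0,0,0,0]]'; python3 -m handwheel '[[0,0,0,0,0,0]]';python3 w.py
python3 - <<'E'
from h import *
c=arm.camera('side');cv2.imwrite('pics/side2.png',cv2.resize(c['img'][120:370,200:460],None,fx=2.3,fy=2.3))
a=np.radians(115.9);X=np.array([np.cos(a),np.sin(a)])
for q,z in(('plate_face',.06),('guard',.0445)):
    for k in arm.mark_of(c,q)[:1]:print(q,k['score'],(atz(c,k['location'][::-1],z)[:2]-[.542,-.0225])@X)
E
```

```text
t: 8.45
ee_pos: [0.4855, 0.0936, 0.0493]
orientation: [0.847, -0.531, 0.001, 0.001]
ft_force: [4.0, -7.3, -1.7]
gripper_width: 0.0003
gripper_force: 4.2
t: 8.55
ee_pos: [0.4854, 0.0938, 0.0493]
orientation: [0.847, -0.531, 0.001, 0.001]
ft_force: [4.9, -7.4, -2.7]
gripper_width: -0.0001
gripper_force: 4.0
t 8.55 clamp xy 0.12936646022207485 0.00014511526970802102 z 0.04931380016441196 yaw x -64.1822900931645 zax [ 4.47488525e-04 -2.43869656e-03 -9.99996926e-01] F [ 4.91286412 -7.42837766 -2.68202827] w -8.182266263183097e-05 Fx -8.828202743986921
```

View pics/side2.png

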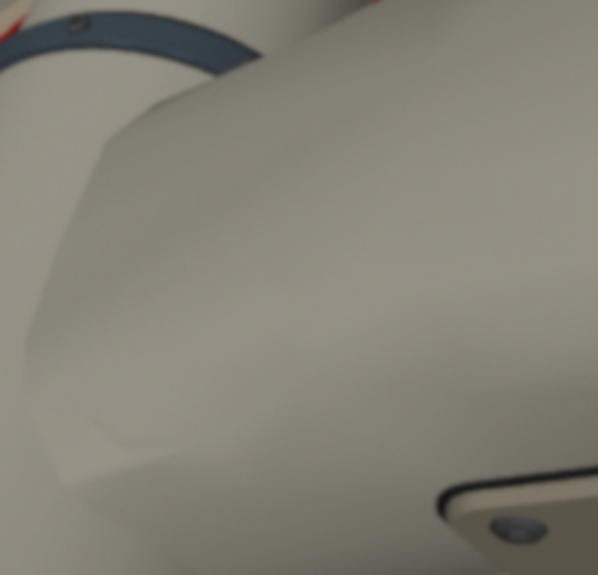

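The arm blocks the side view. From the TCP the jaw is at about 0.0405, so I'll push 3.5 mm further and check with the wrist camera.

```bash
python3 -m handwheel '[[-0.004,0,0,0,0,0],[-0.003,0,0,0,0,0],[0,0,0,0,0,0]]';python3 w.py
python3 - <<'E'
from h import *
c=arm.camera('wrist');cv2.imwrite('pics/wrist2.png',c['img'])
E
```

```text
t: 9.0
ee_pos: [0.484, 0.0967, 0.0493]
orientation: [0.847, -0.531, 0.001, 0.001]
ft_force: [4.2, -7.4, -2.8]
gripper_width: 0.0
gripper_force: 4.1
t 9.0 clamp xy 0.13259448003143054 0.00014448561339862331 z 0.04932876591885524 yaw x -64.1918102261808 zax [ 4.90513032e-04 -2.59985615e-03 -9.99996500e-01] F [ 4.15592669 -7.43027225 -2.79554945] w 1.1918334826856711e-05 Fx -8.499275408756377
```

View pics/wrist2.png

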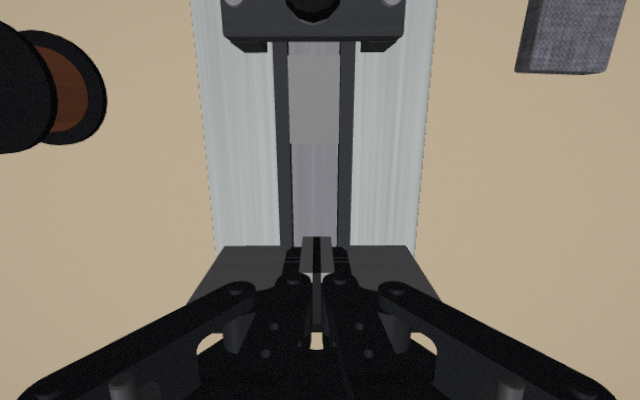

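The wrist view shows the raised bar step (rows 55–143) clear of the bridge, with the jaw at about 0.044. Now I'll ease it back at about 0.02 m/s.

```bash
python3 -m handwheel '[[0.004,0,0,0,0,0],[0.004,0,0,0,0,0],[0.004,0,0,0,0,0],[0.004,0,0,0,0,0],[0.004,0,0,0,0,0],[0,0,0,0,0,0]]';python3 w.py
python3 -m handwheel '[[0.004,0,0,0,0,0],[0.003,0,0,0,0,0],[0.003,0,0,0,0,0],[0.003,0,0,0,0,0],[0,0,0,0,0,0]]';python3 w.py
```

```text
t: 9.65
ee_pos: [0.4884, 0.0876, 0.0493]
orientation: [0.847, -0.532, 0.001, 0.001]
ft_force: [4.8, -5.6, -2.2]
gripper_width: -0.0002
gripper_force: 3.7
t 9.65 clamp xy 0.12241953194995546 0.00014228619896818756 z 0.04932451374701469 yaw x -64.21390762305624 zax [ 4.96038069e-04 -2.38862399e-03 -9.99997024e-01] F [ 4.75382653 -5.58063084 -2.17246391] w -0.00021519046015373153 Fx -7.096579810956111
t: 10.15
ee_pos: [0.4906, 0.0834, 0.0493]
orientation: [0.847, -0.532, -0.0, -0.0]
ft_force: [-0.9, 0.1, -0.3]
gripper_width: 0.0001
gripper_force: 0.0
t 10.15 clamp xy 0.1176840668781132 -1.4609564257687946e-05 z 0.04926599423286708 yaw x -64.22659451956577 zax [-9.10512577e-05  2.75772112e-04 -9.99999958e-01] F [-0.94170763  0.08605748 -0.34966711] w 0.00011573451911201387 Fx 0.4887532552430508
```

The force vanished at TCP 0.118, so the jaw is latched at 0.030. Backing off gently, then lifting out.

```bash
python3 -m handwheel '[[0.004,0,0,0,0,0],[0.01,0,0,0,0,0],[0.015,0,0,0,0,0],[0.015,0,0,0,0,0],[0,0,0,0,0,0],[0,0,-0.04,0,0,0],[0,0,-0.06,0,0,0],[0,0,-0.08,0,0,0],[0,0,-0.08,0,0,0]]'
python3 -m handwheel '[[0.08,0,-0.04,0,0,0],[0.08,0,0,0,0,0],[0.08,0,0,0,0,0],[0.08,0,0,0,0,0],[0.08,0,0,0,0,0],[0.08,0,0,0,0,0],[0.08,0,0,0,0,0],[0,0,0,0,0,0],[0,0,0,0,0,0]]'
python3 - <<'E'
from h import *
a=np.radians(115.9);X=np.array([np.cos(a),np.sin(a)])
for n in('top','side'):
    c=arm.camera(n)
    for q,z in(('plate_face',.06),('guard',.0445),('pot',.012),('spare_pot',0),('spool',0),('brush',0)):
        print(n,q,[(round(k['score'],2),np.round(p:=atz(c,k['location'][::-1],z)[:2],3),round((p-[.542,-.0225])@X,3)) for k in arm.mark_of(c,q)[:1]])
    if n=='side': cv2.imwrite('pics/side3.png',cv2.resize(c['img'][120:370,200:460],None,fx=2.3,fy=2.3))
E
```

```text
t: 11.05
ee_pos: [0.4997, 0.0632, 0.1805]
orientation: [0.847, -0.532, -0.0, 0.0]
ft_force: [0.8, 0.2, -0.2]
gripper_width: 0.0002
gripper_force: 0.0
t: 11.95
ee_pos: [0.6219, -0.1895, 0.1983]
orientation: [0.847, -0.532, -0.001, 0.0]
ft_force: [-0.5, -0.5, 0.2]
gripper_width: -0.0002
gripper_force: 0.0
top plate_face [(0.79, array([0.483, 0.096]), np.float64(0.133))]
top guard [(0.47, array([0.482, 0.11 ]), np.float64(0.145))]
top pot [(0.96, array([ 0.593, -0.109]), np.float64(-0.1))]
top spare_pot []
top spool [(0.87, array([0.655, 0.091]), np.float64(0.053))]
top brush [(0.65, array([ 0.448, -0.126]), np.float64(-0.052))]
side plate_face [(0.68, array([0.488, 0.092]), np.float64(0.127))]
side guard [(0.77, array([0.48 , 0.102]), np.float64(0.139))]
side pot [(0.93, array([ 0.57 , -0.295]), np.float64(-0.258))]
side spare_pot [(0.71, array([ 0.704, -0.046]), np.float64(-0.092))]
side spool [(0.69, array([ 0.592, -0.128]), np.float64(-0.116))]
side brush [(0.66, array([ 0.449, -0.125]), np.float64(-0.052))]
```

View pics/side3.png

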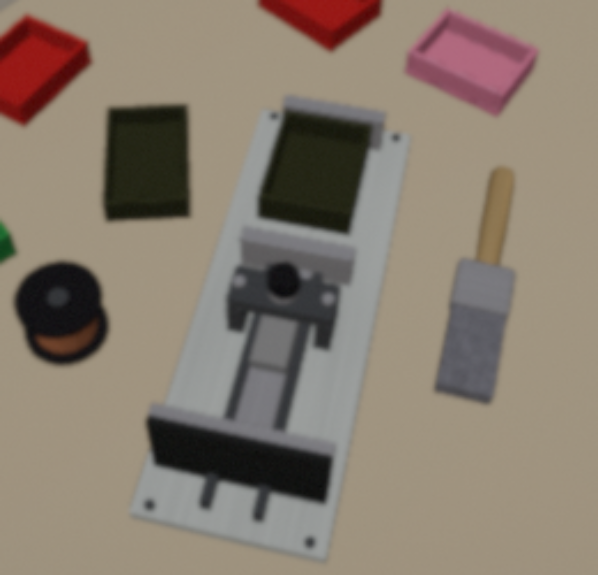

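In this view the jaw rests half open (plate face at about 0.130) with the pin knob dropped. The pot is free and in place, and the surrounding things have not moved.

```bash
python3 -c "
from rig import arm
print(arm.close_job())"
```

```text
the job is handed in; nothing more can be done
None
```

The job is handed in: I pushed the plate to about 0.044 m and eased it back slowly until the jaw latched half open at about 0.030 m on the dropped pin; the hand is clear, and the pot and everything around the clamp stayed in place.

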